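Scrape measured bearing rings off a flat shovel into the scraper-bar box

TASK

Two measured bearing rings lie on the flat hand shovel: take the shovel by its handle and carry it level to the box that has a scraper bar above one side wall, not to the plain box. With the handle over the low front wall, push the blade's side edge into the slot under the bar, press it lightly down on the rim of the side wall there, and draw the blade out sideways over that rim without tipping it, so that the bar scrapes both rings off into the box. Then lay the shovel flat on the bench and let go.

Things in the scene. Friction and masses are not known exactly. Their poses are not given: they have to be found in the camera images.
- shovel_grip (a point): Grip point of the loose flat hand shovel (0.5 kg): middle of its black handle bar (22 mm wide, 24 high, running 20 mm forward and 85 mm back from here), 40 mm above the bench as it lies and 40 mm above the blade's underside. x points along the handle to the blade's front edge, y left across the blade, z up. A 26 mm steel foot, 52 mm high, 71 mm behind here, balances the blade.
- shovel: The shovel itself: its origin is the centre of the underside of its flat aluminium blade, 85 mm ahead of the grip point; same axes. The blade is 110 x 110 mm, 4 mm thick, open at the front and both sides; a back plate 32 mm high and 100 mm wide stands along its rear edge (x = -55 mm). The two rings lie on it, side by side across it.
- ring_a_mid (a point): Centre (half-way up) of one of two alike thin steel bearing rings, lying flat on the blade's right half (-y): 46 mm outside diameter, 41 mm bore, 26 mm high, about 65 g. z is its axis.
- ring_b_mid (a point): Centre (half-way up) of the other bearing ring, the same, on the blade's left half (+y).
- box: Grey steel box with the scraper bar, fixed. Origin: centre of its underside, on the bench. x from low front wall (robot's side) to tall back wall, y to the side with the bar (robot's left). Outside 160 (x) x 150 mm (y), walls and floor 5 mm; front and side walls 55 mm high, back wall 100 mm. Another box of this size, with no bar and some rings in it, stands on the shovel's other side; they swap places.
- bar_slot (a point): Middle of the slot under the scraper bar: box x = 17, y = 71, z = 64 mm; box axes. The steel bar is 10 mm thick (y), 18 mm high, bottom at z = 73 mm, over the side wall (top at z = 55): an 18 mm high slot for the blade to leave through towards +y. The bar runs from the back wall to a free end at box x = -45 mm; back plate and handle must pass in front of that end (blade centre at box x = -10 mm).
Things that resemble listed ones, but are neither listed nor needed, are in the scene too. Leave any turquoise or yellow look-alike of the part that bears ring_b_mid alone.

How it is judged:
On the way, in this order (a step that is already met when the one before it is completed fails the run):
1. the shovel is lifted with both rings lying on its blade (height (world z) of shovel_grip above 0.07 m and x of ring_a_mid in the frame of shovel_grip between 0.03 and 0.145 m and y of ring_a_mid in the frame of shovel_grip between -0.06 and 0.06 m and z of ring_a_mid in the frame of shovel_grip between -0.04 and 0 m and x of ring_b_mid in the frame of shovel_grip between 0.03 and 0.145 m and y of ring_b_mid in the frame of shovel_grip between -0.06 and 0.06 m and z of ring_b_mid in the frame of shovel_grip between -0.04 and 0 m), for 0.2 s.
2. the blade, its side edge in the slot under the scraper bar, is pressed on the box's rim (x of shovel_grip in the frame of box between -0.16 and -0.05 m and y of shovel_grip in the frame of box between 0.012 and 0.095 m and z of shovel_grip in the frame of box between 0.078 and 0.122 m and angle between the x axis of shovel_grip and the x axis of box, either way round below 0.35 rad and contact force between shovel and box above 0.5 N), for 0.1 s.
3. the blade has been slid out sideways through the slot under the scraper bar, the rings held back on the box's side of the bar (x of shovel_grip in the frame of box between -0.16 and -0.05 m and y of shovel_grip in the frame of box between 0.105 and 0.4 m and z of shovel_grip in the frame of box between 0.078 and 0.122 m and angle between the x axis of shovel_grip and the x axis of box, either way round below 0.35 rad and x of ring_a_mid in the frame of box between -0.08 and 0.08 m and y of ring_a_mid in the frame of box between -0.075 and 0.066 m and z of ring_a_mid in the frame of box between 0 and 0.1 m and x of ring_b_mid in the frame of box between -0.08 and 0.08 m and y of ring_b_mid in the frame of box between -0.075 and 0.066 m and z of ring_b_mid in the frame of box between 0 and 0.1 m), for 0.1 s.
At the end, for the whole second after the job is handed in: Both rings lie inside the box with the scraper bar (centres within its walls and below 52 mm above the bench), and the shovel lies flat on the bench (grip point 32 to 48 mm above the bench, tilted less than 7 degrees) (x of ring_a_mid in the frame of box between -0.08 and 0.08 m and y of ring_a_mid in the frame of box between -0.075 and 0.075 m and z of ring_a_mid in the frame of box between 0 and 0.052 m and x of ring_b_mid in the frame of box between -0.08 and 0.08 m and y of ring_b_mid in the frame of box between -0.075 and 0.075 m and z of ring_b_mid in the frame of box between 0 and 0.052 m and height (world z) of shovel_grip between 0.032 and 0.048 m and angle between shovel_grip's own z axis and vertical below 0.12 rad); the robot touches nothing.
It fails at once if the shovel is tipped more than 20 degrees (angle between shovel_grip's own z axis and vertical above 0.35 rad).
It also fails if it takes over 67 s, if anything falls off the work surface, if the arm or the gripper's body presses on something with over 40 N, if the wrist force passes 120 N, or if a joint passes its speed limit or range.

ROBOT

A 6-joint arm with a two-finger parallel gripper is mounted at the origin on the work surface. World frame = base frame: x ahead of the robot, y to its left, z up, the work surface at z = 0. Lengths are in m, angles in rad, forces in N, time in s.
With the tool pointing down it reaches from about 0.35 to 0.775 m from the base axis. Payload 5.5 kg.
Tool frame: the origin (TCP) lies at the very end of the fingers, on their centre line; the grasp point (between the pads) lies 19 mm behind it; z points along the fingers, y is the direction in which the jaws open and shut (so a half turn about z gives the same grasp; the last joint's range is limited). The gripper opens to 85 mm and grips with 20 to 120 N. Pads are 22 mm wide; open, the fingers measure 114 mm over their backs; the gripper's body (76 mm by 85 mm) begins 54 mm behind the grasp point. The pads swing forward as they close: fully open they stand 13 mm farther back than shut.
Start: joints at [-1.426, 0.313, 0.046, 1.304, 0, 1.431], TCP at [0.162, -0.552, 0.231] pointing down, gripper open.
Joint ranges: [-2.76, 2.76], [-0.86, 1.69], [-1.03, 1.26], [-2.2, 2.34], [-1.47, 1.5], [-3.14, 3.14]. Speed limits (rad/s): [2.57, 2.57, 3.14, 3.14, 3.14, 3.14].

INTERFACE

Orientations are given as a unit quaternion [w, x, y, z].
In Python, from workcell import get_state, vision, workorder, silhouettes, tip_of gives the robot as it stands.
- The arm moves only by the shell command python3 -m inch 'ROWS' [FORCE]. ROWS is JSON, a list of rows, each a list of 7 numbers: the shift along the tool's x, y, z in cm, then the turn, a rotation vector about the tool's x, y, z in degrees, then the finger opening in cm, from 0 to 8.54. In form: [[dx, dy, dz, rx, ry, rz, hand], ...]. A call has 1 to 5 rows; each row shifts and turns the commanded pose from where the row before left it, along the tool's axes as they then stand; what a row does not reach is not made up. A row lasts 1/10 s, in which the tool goes at most 50 mm and 8.59 degrees, less where a joint would pass 70% of its speed; a pose out of reach is approached as far as the arm can. A call with a gripper value outside its range is refused whole. The fingers move at their own pace and stop on an object; FORCE is the grip in N (left out, the last holds). Time passes only in rows, so rows that do not move let the fingers close. It gives the time, the measured TCP pose, the force and the opening at its end, in the units of the state.
- get_state(): the state, without advancing time (a new reading comes with each control period).
- vision.read_camera(name): name is "scene" or "top" or "wrist"; returns a dict with "pixels" (480x640x3 uint8, red, green, blue), "depth" (480x640 float32, m along the optical axis (not along the pixel's ray), 0 where there is no reading), "mtx" (3x3 intrinsics, pixels), "T" (4x4, takes a point from camera to world coordinates); the wrist camera has in their place "tool_from_camera" (4x4, takes a point from camera to tool coordinates, whose origin is the TCP and whose axes are the flange's). Camera axes: x right, y up, looking along -z (the intrinsics and any distortion apply to the point x, -y, -z); pixel columns grow to the right and rows downward; lengths in m; the calibration is good to about 2 mm. A picture is of the moment at which its call begins: read the wrist's pose just before it.
- workorder.hand_in(): hands the job in, once; it reports no verdict.
Trained networks look in a picture, given as the dict that the camera call returned (one of the last four; its "shot" number tells which), for a name from the list of things; names that differ only in an ending like _2 or _b are one class to them, and where a whole thing is asked for, a point or a joint stands for the part that bears it (a point fixed in the world has none). Each returns a list of dicts, best first, with "confidence" (0 to 1); they miss things now and then, are a little off and sometimes report something else, mostly with a low value. They report only what shows in the picture. A call takes as long as a camera call. They do not tell look-alikes from the thing itself.
- silhouettes(picture, label): "mask" (480x640 bool, what is visible of it) and "location" ([column, row] in pixels, amid what is visible of it).
- tip_of(picture, label): "location" ([column, row] in pixels: a listed point, or the origin of a listed thing).
The state is a dict: "clock": time; "joint_pos": joint angles; "qvel": joint speeds; "tau": joint torques, N m; "tcp_pos": TCP position; "orientation": TCP orientation; "wrist_force": force on the tool from outside, world axes, zero at the start; "ft_torque": the same for the moment, N m; "finger_gap": finger opening in m.
Only numpy, scipy, OpenCV 4.12 (cv2) and the standard library are available. Lean on these libraries where they do the work, as an engineer would, in place of code of your own. Each camera call takes 0.05 s, during which the arm holds its last target.

## Working session

There is one attempt and no reset: what is moved stays moved. The work goes in short steps, Python scripts to look and compute and a shell command to move; the robot and the scene stay as the last step left them, time stands still between calls to the robot, and variables do not carry over. Pictures are saved under pics/ and viewed, and the job is handed in when it is done.

```bash
ls -la; mkdir -p pics
python3 - <<'E'
from workcell import get_state, vision
import cv2
print(get_state())
for n in ("scene","top","wrist"):
    p=vision.read_camera(n)
    cv2.imwrite(f"pics/{n}0.png",p["pixels"][:,:,::-1])
    print(n,p["mtx"].tolist(),p.get("T",p.get("tool_from_camera")).tolist() if hasattr(p.get("T",p.get("tool_from_camera")),'tolist') else 0,p.keys())
E
```

```text
total 12
drwxr-xr-x  3 agent agent 4096 Dec  6 22:53 .
drwxr-xr-x 23 root  root  4096 Dec  6 22:53 ..
drwxr-xr-x  2 agent agent 4096 Dec  6 22:53 pics
{'clock': 0.0, 'joint_pos': array([-1.42561220e+00,  3.14017923e-01,  4.49728139e-02,  1.30360422e+00,
       -3.25618857e-05,  1.43120027e+00]), 'qvel': array([-0.00124448, -0.00071957, -0.00079946,  0.00038761,  0.00126962,
       -0.0018208 ]), 'tau': array([-4.51736259e-04, -4.80630827e+01,  2.98529184e+01,  1.94572000e-02,
       -2.25718022e-04,  6.14260056e-07]), 'tcp_pos': array([ 0.16145212, -0.55132892,  0.23039639]), 'orientation': array([-9.26454043e-04,  9.89879220e-01,  1.41909376e-01, -1.88695519e-05]), 'wrist_force': array([ 0.29707125, -0.27216172,  0.30450018]), 'ft_torque': array([-0.03137255,  0.00156701,  0.03712634]), 'finger_gap': 0.0854784463969178}
scene [[618.0329929295069, 0.0, 321.7109790055284], [0.0, 618.0329929295069, 246.86230988717392], [0.0, 0.0, 1.0]] [[-0.8243561072423654, -0.3555465648852265, 0.4404811558404391, 1.0530362069000818], [0.566033184977005, -0.5267988645516275, 0.6341051882865362, 0.6002
[... 394 characters left out ...]
1, -0.04627821053750426, 0.012954934890363375, -0.041299562538124696], [0.0032318415805559293, 0.20427710672417582, 0.9789077683154824, 0.8763484918987595], [0.0, 0.0, 0.0, 1.0]] dict_keys(['pixels', 'depth', 'mtx', 'T', 'shot'])
wrist [[361.9351828442505, 0.0, 320.71504015332704], [0.0, 361.9351828442505, 240.16030673054294], [0.0, 0.0, 1.0]] [[0.0008097683085580169, 0.9532032416146535, 0.3023291657293465, 0.0773544795018227], [0.9999988355080255, -0.0011629499290721926, 0.0009881953529593968, -0.0004998061644798657], [0.0012935446956307596, 0.30232801346017996, -0.953203073337126, -0.14187647427588476], [0.0, 0.0, 0.0, 1.0]] dict_keys(['pixels', 'depth', 'mtx', 'tool_from_camera', 'shot'])
```

View pics/scene0.png

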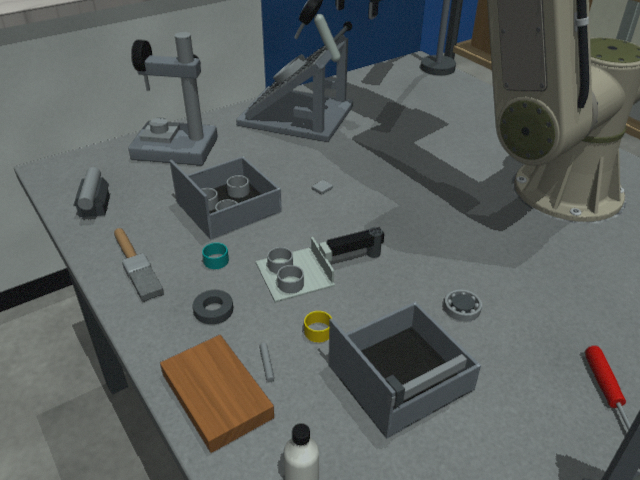

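View pics/top0.png

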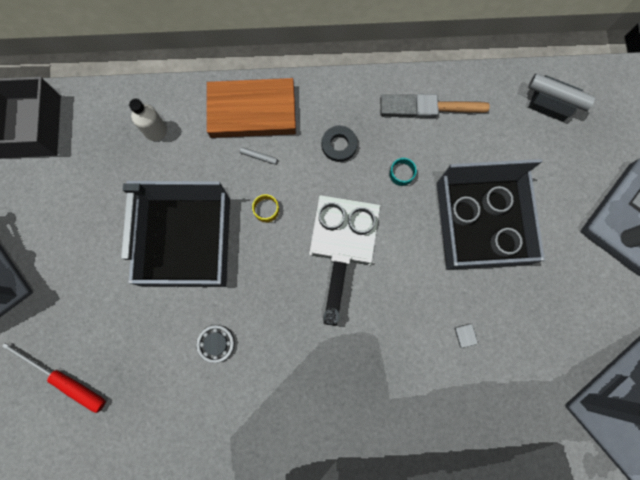

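View pics/wrist0.png

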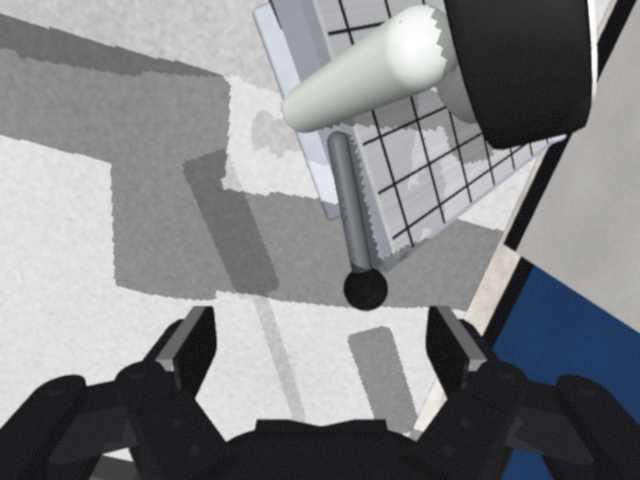

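```bash
cat > h.py <<'E'
import numpy as np, cv2
from workcell import get_state, vision, silhouettes, tip_of
from scipy.spatial.transform import Rotation as R
def camT(p,s=None):
    if "T" in p: return np.array(p["T"])
    s=s or get_state(); T=np.eye(4); q=s["orientation"]
    T[:3,:3]=R.from_quat([q[1],q[2],q[3],q[0]]).as_matrix(); T[:3,3]=s["tcp_pos"]
    return T@np.array(p["tool_from_camera"])
def rays(p,uv,T):
    K=np.array(p["mtx"]); uv=np.atleast_2d(uv).astype(float)
    d=np.c_[(uv[:,0]-K[0,2])/K[0,0],-(uv[:,1]-K[1,2])/K[1,1],-np.ones(len(uv))]
    return d@T[:3,:3].T
def atz(p,uv,z,T):
    d=rays(p,uv,T); o=T[:3,3]
    return o+d*((z-o[2])/d[:,2])[:,None]
def cloud(p,T):
    v,u=np.mgrid[:480,:640]; d=rays(p,np.c_[u.ravel(),v.ravel()],T)
    P=T[:3,3]+d*p["depth"].ravel()[:,None]
    P[p["depth"].ravel()==0]=np.nan
    return P.reshape(480,640,3)
def proj(p,X,T):
    X=np.atleast_2d(X); c=(X-T[:3,3])@T[:3,:3]; K=np.array(p["mtx"])
    return np.c_[K[0,2]+K[0,0]*c[:,0]/-c[:,2],K[1,2]+K[1,1]*c[:,1]/c[:,2]]
E
python3 - <<'E'
from h import *
np.set_printoptions(precision=4,suppress=True)
Z={"shovel_grip":.04,"shovel":0.0,"ring_a_mid":.017,"box":0.,"bar_slot":.064}
for n in("top","scene"):
    p=vision.read_camera(n);T=camT(p);C=cloud(p,T)
    for l,z in Z.items():
        for r in tip_of(p,l)[:5]: print(n,l,round(r["confidence"],2),np.round(r["location"],1),atz(p,r["location"],z,T)[0])
    if n=="top":
        np.savez("top.npz",C=C,px=p["pixels"])
        for l in("box","shovel"):
            for r in silhouettes(p,l)[:3]:
                m=r["mask"]; print(l,r["confidence"],r["location"],m.sum())
    im=p["pixels"][:,:,::-1]
    if n=="top":cv2.imwrite("pics/crop_shovel.png",cv2.resize(im[170:340,230:440],None,fx=3.5,fy=3.5,interpolation=cv2.INTER_CUBIC))
    if n=="top":cv2.imwrite("pics/crop_box.png",cv2.resize(im[170:300,100:240],None,fx=4,fy=4,interpolation=cv2.INTER_CUBIC))
E
```

```text
top shovel_grip 0.85 [338.2 275.2] [ 0.5388 -0.0828  0.04  ]
top shovel 0.82 [344.1 227.6] [ 0.6283 -0.1001  0.    ]
top shovel 0.34 [330.4 217.7] [ 0.6477 -0.0766  0.    ]
top ring_a_mid 0.55 [359.  219.8] [ 0.6374 -0.126   0.017 ]
top box 0.57 [187.1 240.5] [0.6181 0.1797 0.    ]
top bar_slot 0.8 [136.3 223.4] [0.6379 0.2477 0.064 ]
top bar_slot 0.52 [330.1 218.1] [ 0.6317 -0.0735  0.064 ]
box 0.88 [177.4, 233.7] 10720
shovel 0.59 [336.6, 239.9] 3995
scene shovel 0.58 [295.8 271. ] [ 0.6193 -0.1048  0.    ]
scene ring_a_mid 0.64 [278.9 258.5] [ 0.6362 -0.1338  0.017 ]
scene box 0.69 [401.9 376.7] [0.6159 0.1841 0.    ]
scene bar_slot 0.93 [427.9 389.3] [0.6388 0.2561 0.064 ]
scene bar_slot 0.18 [279.  259.6] [ 0.6648 -0.0834  0.064 ]
```

View pics/crop_shovel.png

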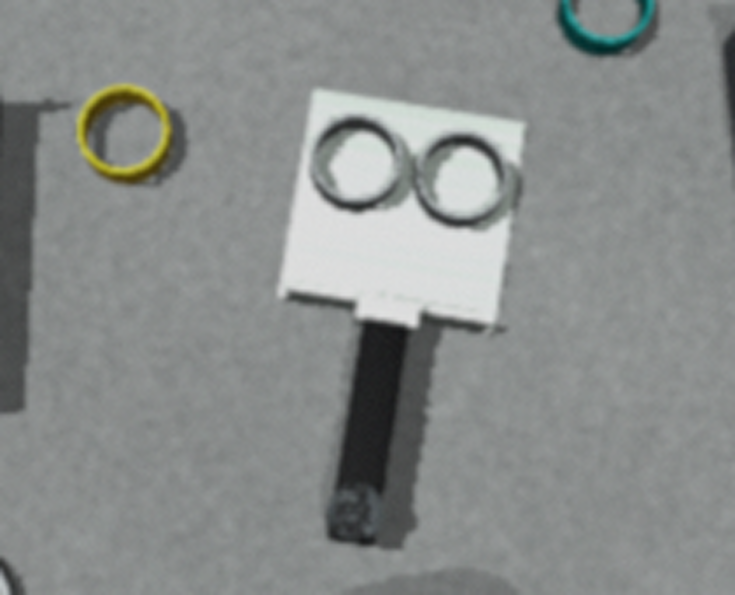

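View pics/crop_box.png

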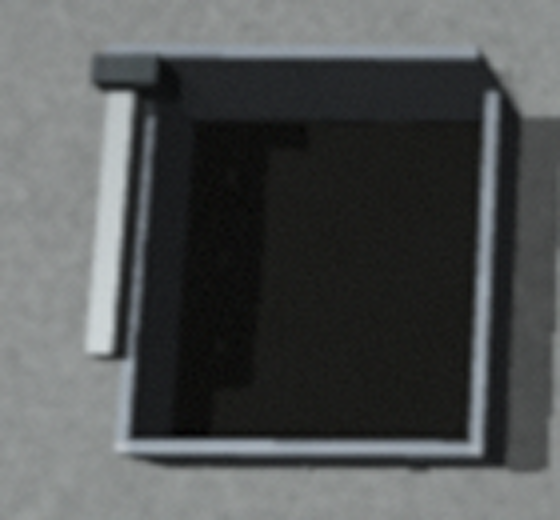

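Run:
```python
import numpy as np,cv2
np.set_printoptions(precision=4,suppress=True)
d=np.load("top.npz");C=d["C"];px=d["px"].astype(int)
def rect(m,name):
    P=C[m]; P=P[~np.isnan(P[:,0])]; 
    r=cv2.minAreaRect((P[:,:2]*1000).astype(np.float32)); print(name,len(P),r,np.median(P,0)); return P
reg=np.zeros((480,640),bool);
# handle: dark, z .045-.058
reg[258:330,315:365]=1
z=C[...,2]
print("bench z",np.nanmedian(z[300:330,120:300]))
rect(reg&(z>.04)&(z<.06)&(px.sum(2)<120),"handle")
reg2=np.zeros_like(reg);reg2[190:272,300:385]=1
rect(reg2&(px.min(2)>190)&(z<.015),"blade")
reg3=np.zeros_like(reg);reg3[175:295,115:235]=1
rect(reg3&(z>.048)&(z<.062),"rim")
rect(reg3&(z>.082)&(z<.098)&(np.arange(640)[None]<145),"bar")
rect(reg3&(z>.098),"back/bar?")
v,u=np.nonzero(reg3&(z>.048)&(z<.062)); 
m=reg3&(z>.048)&(z<.062)
# left/right/front rim line fits
for nm,s in (("right",(slice(205,275),slice(215,235))),("front",(slice(275,292),slice(140,220))),("left",(slice(205,275),slice(120,142)))):
    mm=np.zeros_like(m);mm[s]=m[s];P=C[mm]
    if len(P)>5:
        l=cv2.fitLine((P[:,:2]).astype(np.float32),cv2.DIST_HUBER,0,.01,.01).ravel();print(nm,len(P),l, P[:,:2].min(0),P[:,:2].max(0))
mm=reg3&(z>.082)&(z<.098)&(np.arange(640)[None]<145)&(np.arange(480)[:,None]>198);P=C[mm]
l=cv2.fitLine((P[:,:2]).astype(np.float32),cv2.DIST_HUBER,0,.01,.01).ravel();print("bar",len(P),l, P[:,:2].min(0),P[:,:2].max(0))
```

```text
bench z 0.0006976770933287968
handle 545 ((508.7686462402344, -75.3799819946289), (19.912879943847656, 100.39151763916016), 77.5143814086914) [ 0.52   -0.0781  0.0527]
blade 2414 ((626.2857055664062, -100.46995544433594), (109.8702392578125, 107.07988739013672), 78.69496154785156) [ 0.6139 -0.0986  0.0047]
rim 1176 ((616.3796997070312, 182.97178649902344), (151.07415771484375, 159.00741577148438), 86.92693328857422) [0.5889 0.1733 0.055 ]
bar 631 ((639.550048828125, 252.33023071289062), (29.71211051940918, 126.97064208984375), 77.74542999267578) [0.6357 0.2511 0.0911]
back/bar? 445 ((689.740234375, 181.45382690429688), (154.92800903320312, 17.052486419677734), 88.37581634521484) [0.6931 0.2061 0.101 ]
right 272 [ 0.9986 -0.0521  0.6055  0.1105] [0.548 0.105] [0.6666 0.1165]
front 327 [0.0372 0.9993 0.5392 0.1741] [0.5333 0.1126] [0.5468 0.2427]
left 253 [ 0.9981 -0.0611  0.6151  0.2537] [0.5549 0.2499] [0.6728 0.2609]
bar 506 [ 0.9987 -0.051   0.6393  0.2512] [0.5759 0.2455] [0.6744 0.2617]
```

The scene picture shows the bar box at front right (400,370) and the plain box with rings at (228,197). In the top view they are at (180,235) and (490,215).

**Candidates for the rings:**
- on the blade: (332,216) and (363,221)
- in the plain box: (467,209), (499,200) and (508,241)
- loose turquoise (403,171) and yellow (265,207)
- dark washer (340,143) and ball bearing (215,343)

The two steel rings on the blade fit the description. The crop shows them at (358,163) and (463,180), with the handle from (385,325) to (352,540).

Next I check clearances around the path and the lay-down spot.

Run:
```python
from h import *
np.set_printoptions(precision=3,suppress=True,linewidth=200)
P=[]
s=get_state()
for n in("top","scene","wrist"):
    p=vision.read_camera(n);C=cloud(p,camT(p,s)).reshape(-1,3)
    if n=="wrist": C=C[C[:,2]<.20]
    P.append(C)
P=np.vstack(P);P=P[~np.isnan(P[:,0])]
def grid(x0,x1,y0,y1,st=.05):
    for x in np.arange(x1,x0,-st):
        print(f"{x:.2f}",[int(1000*np.max(P[m][:,2],initial=-1)) if (m:=((abs(P[:,0]-x)<st/2)&(abs(P[:,1]-y)<st/2)&(P[:,2]<.9))).any() else None for y in np.arange(y1,y0,-st)])
print("y from .6 down"); grid(.25,.8,.2,.6)
print("y from 0 down"); grid(0.0,.8,-.75,.0)
```

```text
y from .6 down
0.80 [None, None, 70, 73, 74, 4, 5, 113]
0.75 [None, None, 5, 4, 4, 4, 5, 4]
0.70 [None, None, 4, 6, 5, 4, 4, 106]
0.65 [None, None, 5, 4, 4, 6, 4, 95]
0.60 [None, None, 182, 20, 5, 5, 4, 94]
0.55 [None, None, 160, 174, 4, 5, 5, 58]
0.50 [None, None, 70, 41, 5, 6, 5, 5]
0.45 [None, None, 17, 19, 5, 5, 5, 5]
0.40 [None, None, 4, 19, 28, 28, 6, 6]
0.35 [None, None, 5, 6, 20, 30, 29, 6]
0.30 [None, None, 4, 5, 6, 7, 5, 5]
y from 0 down
0.80 [34, 20, 22, 21, 5, 5, 5, 6, 5, 5, 53, 62, 6, 5, 5]
0.75 [15, 21, 22, 20, 28, 28, 5, 4, 4, 6, 5, 6, 5, 31, 5]
0.70 [28, 7, 8, 5, 30, 104, 103, 103, 104, 6, 7, 6, 222, 238, 34]
0.65 [28, 33, 36, 33, 5, 59, 58, 34, 58, 53, 5, 39, 247, 254, 47]
0.60 [5, 44, 44, 33, 5, 58, 58, 35, 59, 53, 38, 272, 272, 233, 37]
0.55 [5, 56, 57, 36, 5, 59, 59, 58, 59, 52, 6, 271, 271, 36, 3]
0.50 [5, 57, 56, 5, 5, 5, 5, 6, 6, 5, 5, 6, 36, 5, 6]
0.45 [5, 57, 54, 4, 5, 6, 13, 7, 5, 5, 5, 5, 55, 37, 5]
0.40 [4, 5, 5, 6, 5, 6, 13, 6, 5, 5, 14, 121, 98, 65, 23]
0.35 [6, 5, 5, 5, 5, 5, 5, 5, 5, 187, 187, 157, 149, 108, 52]
0.30 [5, 6, 5, 5, 5, 6, 5, 5, 7, 186, 191, 298, 238, 139, 62]
0.25 [441, 430, 417, 5, 5, 5, 6, 5, 5, 23, 216, 296, 266, 139, 95]
0.20 [5, 5, 4, 4, 5, 6, 5, 6, 5, 7, 24, 221, 269, 147, 5]
0.15 [425, 4, 3, 4, 4, 3, 4, 3, 5, 4, 290, 222, 265, 5, 3]
0.10 [293, 73, 17, 3, 3, 4, 4, 4, 4, 5, 3, 5, 4, 4, 2]
0.05 [310, 310, 36, 3, 3, 3, 3, 5, 4, 4, 4, 5, 5, 5, 4]
```

```bash
cat > plan.py <<'E'
import sys,json; from h import *
def plan(tgt,yaw,n,start=None,down=True):
    """yaw: world heading of tool x (deg); rows of tool-frame shift (cm), turn (deg)"""
    s=get_state();q=s["orientation"];Rm=R.from_quat([q[1],q[2],q[3],q[0]]);p=s["tcp_pos"].copy()
    a=np.radians(yaw);x=np.array([np.cos(a),np.sin(a),0]);z=np.array([0,0,-1.]);G=R.from_matrix(np.c_[x,np.cross(z,x),z])
    rv=(Rm.inv()*G).as_rotvec(degrees=True)
    if abs(rv[2])>100 and rv[2]>0: rv[2]-=360; rv[:2]=0
    step=(np.array(tgt)-p)/n
    print("from",np.round(p,4),"heading",round(np.degrees(np.arctan2(*Rm.as_matrix()[[1,0],0])),2),"tilt",np.round(Rm.as_matrix()[:2,2],4),"F",np.round(s["wrist_force"],2),"t",round(s["clock"],2),"gap",round(s["finger_gap"],4))
    for i in range(n):
        d=Rm.inv().apply(step)*100
        print([round(v,2) for v in d]+[round(v,2) for v in rv/n])
        Rm=Rm*R.from_rotvec(rv/n,degrees=True)
if __name__=="__main__":
    v=[float(a) for a in sys.argv[1:]];plan(v[:3],v[3],int(v[4]))
E
python3 plan.py .16 -.43 .33 16.3 4
```

```text
from [ 0.1616 -0.5519  0.2313] heading 16.32 tilt [ 0.     -0.0001] F [ 0.    0.23 -0.04] t 1.0 gap 0.0853
[np.float64(0.82), np.float64(-2.93), np.float64(-2.47), np.float64(0.0), np.float64(0.0), np.float64(0.0)]
[np.float64(0.82), np.float64(-2.93), np.float64(-2.47), np.float64(0.0), np.float64(0.0), np.float64(0.0)]
[np.float64(0.82), np.float64(-2.94), np.float64(-2.47), np.float64(0.0), np.float64(0.0), np.float64(0.0)]
[np.float64(0.82), np.float64(-2.94), np.float64(-2.47), np.float64(0.0), np.float64(0.0), np.float64(0.0)]
```

```bash
python3 -m inch '[[-0.9,-2.9,-2.5,0,0,0,8.5],[-0.9,-2.9,-2.5,0,0,0,8.5],[-0.9,-2.9,-2.5,0,0,0,8.5],[-0.9,-2.9,-2.5,0,0,0,8.5]]' 100; python3 plan.py .541 -.083 .13 168.5 18
```

```text
clock: 1.4
tcp_pos: [0.0939, -0.4496, 0.3322]
orientation: [0.0, 0.99, 0.142, -0.0]
wrist_force: [-1.1, -0.7, 0.7]
finger_gap: 0.0847
from [ 0.0939 -0.4496  0.3322] heading 16.33 tilt [-0.0001 -0.0001] F [-1.07 -0.68  0.68] t 1.4 gap 0.0847
[np.float64(2.96), np.float64(-1.26), np.float64(1.12), np.float64(-0.0), np.float64(0.0), np.float64(-8.45)]
[np.float64(3.11), np.float64(-0.81), np.float64(1.12), np.float64(-0.0), np.float64(0.0), np.float64(-8.45)]
[np.float64(3.19), np.float64(-0.34), np.float64(1.12), np.float64(-0.0), np.float64(0.0), np.float64(-8.45)]
[np.float64(3.21), np.float64(0.13), np.float64(1.12), np.float64(-0.0), np.float64(0.0), np.float64(-8.45)]
[np.float64(3.16), np.float64(0.6), np.float64(1.12), np.float64(-0.0), np.float64(0.0), np.float64(-8.45)]
[np.float64(3.03), np.float64(1.06), np.float64(1.12), np.float64(-0.0), np.float64(0.0), np.float64(-8.45)]
[np.float64(2.84), np.float64(1.49), np.float64(1.12), np.float64(-0.0), np.float64(0.0), np.float64(-8.45)]
[np.float64(2.59), np.float64(1.9), np.float64(1.12), np.float64(-0.0), np.float64(0.0), np.fl
[... 404 characters left out ...]
4(-0.0), np.float64(0.0), np.float64(-8.45)]
[np.float64(0.64), np.float64(3.15), np.float64(1.12), np.float64(-0.0), np.float64(0.0), np.float64(-8.45)]
[np.float64(0.17), np.float64(3.21), np.float64(1.12), np.float64(-0.0), np.float64(0.0), np.float64(-8.45)]
[np.float64(-0.3), np.float64(3.2), np.float64(1.12), np.float64(-0.0), np.float64(0.0), np.float64(-8.45)]
[np.float64(-0.77), np.float64(3.12), np.float64(1.12), np.float64(-0.0), np.float64(0.0), np.float64(-8.45)]
[np.float64(-1.22), np.float64(2.97), np.float64(1.12), np.float64(-0.0), np.float64(0.0), np.float64(-8.45)]
[np.float64(-1.64), np.float64(2.76), np.float64(1.12), np.float64(-0.0), np.float64(0.0), np.float64(-8.45)]
```

I typed dx with the wrong sign, so the arm went to the clear side. That is harmless, and I correct for it from here.

```bash
python3 -m inch '[[3,-1.3,1,0,0,-8.5,8.5],[3.1,-0.8,1,0,0,-8.5,8.5],[3.2,-0.3,1,0,0,-8.5,8.5],[3.2,0.1,1,0,0,-8.5,8.5],[3.2,0.6,1,0,0,-8.5,8.5]]' 100; python3 plan.py .541 -.083 .13 168.5 13
```

```text
clock: 1.9
tcp_pos: [0.2197, -0.3472, 0.2812]
orientation: [0.0, 0.87, 0.493, -0.0]
wrist_force: [0.1, -0.1, -0.1]
finger_gap: 0.0853
from [ 0.2197 -0.3472  0.2812] heading 59.13 tilt [ 0.0004 -0.0008] F [ 0.09 -0.12 -0.09] t 1.9 gap 0.0853
[np.float64(3.01), np.float64(1.08), np.float64(1.16), np.float64(0.0), np.float64(0.0), np.float64(-8.41)]
[np.float64(2.82), np.float64(1.51), np.float64(1.16), np.float64(0.0), np.float64(0.0), np.float64(-8.41)]
[np.float64(2.57), np.float64(1.9), np.float64(1.16), np.float64(0.0), np.float64(0.0), np.float64(-8.41)]
[np.float64(2.27), np.float64(2.26), np.float64(1.16), np.float64(0.0), np.float64(0.0), np.float64(-8.41)]
[np.float64(1.91), np.float64(2.57), np.float64(1.16), np.float64(0.0), np.float64(0.0), np.float64(-8.41)]
[np.float64(1.51), np.float64(2.82), np.float64(1.16), np.float64(0.0), np.float64(0.0), np.float64(-8.41)]
[np.float64(1.09), np.float64(3.01), np.float64(1.16), np.float64(0.0), np.float64(0.0), np.float64(-8.41)]
[np.float64(0.63), np.float64(3.14), np.float64(1.16), np.float64(0.0), np.float64(0.0), np.float64(-8.41)]
[np.float64(0.17), np.float64(3.2), np.float64(1.16), np.float64(0.0), np.float64(0.0), np.float64(-8.41)]
[np.float64(-0.3), np.float64(3.19), np.float64(1.16), np.float64(0.0), np.float64(0.0), np.float64(-8.41)]
[np.float64(-0.76), np.float64(3.11), np.float64(1.16), np.float64(0.0), np.float64(0.0), np.float64(-8.41)]
[np.float64(-1.21), np.float64(2.96), np.float64(1.16), np.float64(0.0), np.float64(0.0), np.float64(-8.41)]
[np.float64(-1.63), np.float64(2.75), np.float64(1.16), np.float64(0.0), np.float64(0.0), np.float64(-8.41)]
```

```bash
sed -i 's/\[round(v,2) for v in d\]+\[round(v,2) for v in rv\/n\]/*np.round(d,2),"|",*np.round(rv\/n,2)/' plan.py
python3 -m inch '[[3,1.1,1,0,0,-8.4,8.5],[2.8,1.5,1,0,0,-8.4,8.5],[2.6,1.9,1,0,0,-8.4,8.5],[2.3,2.3,1,0,0,-8.4,8.5],[1.9,2.6,1,0,0,-8.4,8.5]]'
python3 -m inch '[[1.5,2.8,1,0,0,-8.4,8.5],[1.1,3,1,0,0,-8.4,8.5],[0.6,3.1,1,0,0,-8.4,8.5],[0.2,3.2,1,0,0,-8.4,8.5],[-0.3,3.2,1,0,0,-8.4,8.5]]'; python3 plan.py .541 -.083 .13 168.5 3
```

```text
clock: 2.4
tcp_pos: [0.3448, -0.246, 0.2312]
orientation: [0.0, 0.635, 0.773, -0.0]
wrist_force: [0.2, 0.8, -0.1]
finger_gap: 0.085
clock: 2.9
tcp_pos: [0.4687, -0.1454, 0.181]
orientation: [0.0, 0.316, 0.949, -0.0]
wrist_force: [-0.1, 0.3, 1.2]
finger_gap: 0.085
from [ 0.4687 -0.1454  0.181 ] heading 143.17 tilt [ 0.0004 -0.0004] F [-0.05  0.35  1.16] t 2.9 gap 0.085
-0.68 3.11 1.7 | -0.0 0.01 -8.44
-1.13 2.98 1.7 | -0.0 0.01 -8.44
-1.56 2.78 1.7 | -0.0 0.01 -8.44
```

```bash
python3 -m inch '[[-0.7,3.1,1.7,0,0,-8.5,8.5],[-1.1,3,1.7,0,0,-8.5,8.5],[-1.6,2.8,1.7,0,0,-8.4,8.5],[0,0,0,0,0,0,8.5]]'; python3 plan.py .541 -.083 .022 168.5 4
python3 - <<'E'
from h import *
s=get_state();p=vision.read_camera("wrist");T=camT(p,s);C=cloud(p,T)
cv2.imwrite("pics/w1.png",p["pixels"][:,:,::-1]);np.savez("w1.npz",C=C,px=p["pixels"])
for l,z in(("shovel_grip",.04),("shovel",0),("ring_a_mid",.017)):
    for r in tip_of(p,l): print(l,r["confidence"],r["location"],atz(p,r["location"],z,T)[0].round(4))
z=C[...,2];m=(z>.044)&(z<.06)&(p["pixels"].astype(int).sum(2)<150)&(abs(C[...,0]-.51)<.1)&(abs(C[...,1]+.08)<.05)
P=C[m];print(len(P),cv2.minAreaRect((P[:,:2]*1000).astype(np.float32)),np.median(P,0))
m=(z<.012)&(p["pixels"].min(2)>200)&(abs(C[...,0]-.62)<.1)&(abs(C[...,1]+.1)<.08)
P=C[m];print(len(P),cv2.minAreaRect((P[:,:2]*1000).astype(np.float32)),np.median(P,0))
E
```

```text
clock: 3.3
tcp_pos: [0.5417, -0.0816, 0.1278]
orientation: [-0.001, 0.1, 0.995, 0.001]
wrist_force: [-0.3, 0.2, -0.6]
finger_gap: 0.0847
from [ 0.5417 -0.0816  0.1278] heading 168.56 tilt [-0.0022  0.0015] F [-0.27  0.21 -0.56] t 3.3 gap 0.0847
0.0 -0.04 2.64 | 0.01 -0.04 0.01
0.0 -0.04 2.64 | 0.01 -0.04 0.01
0.01 -0.04 2.64 | 0.01 -0.04 0.01
0.01 -0.04 2.64 | 0.01 -0.04 0.01
shovel_grip 0.71 [321.4, 247.5] [ 0.542  -0.0803  0.04  ]
shovel 0.6 [321.3, 325.4] [ 0.623  -0.0966  0.    ]
ring_a_mid 0.79 [281.9, 355.3] [ 0.6337 -0.1314  0.017 ]
2279 ((509.3476257324219, -73.56462860107422), (20.998332977294922, 102.51624298095703), 78.026611328125) [ 0.53537006 -0.08009873  0.05121624]
6808 ((626.7709350585938, -105.40678405761719), (127.49159240722656, 110.44090270996094), 80.600830078125) [ 0.61119785 -0.10029659  0.00316026]
```

View pics/w1.png

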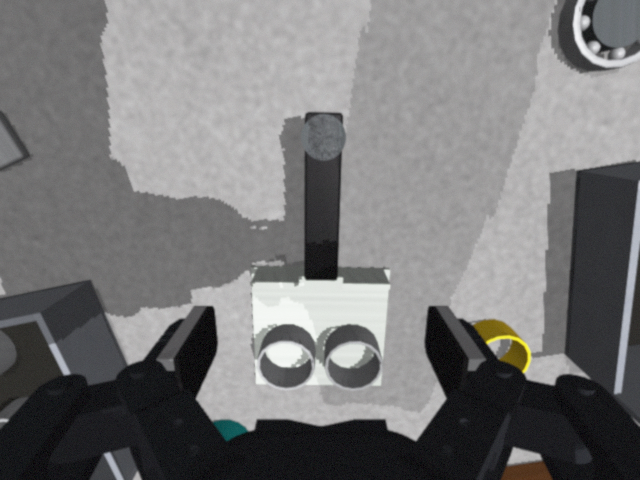

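The wrist view shows the handle running straight up the picture at columns 305–343, midway between the fingers. Both steel rings sit on the blade at (287,360) and (352,360). The alignment is good, so I descend.

```bash
python3 -m inch '[[0,0,2.5,0,0,0,8.5],[0,0,2.5,0,0,0,8.5],[0,0,2.5,0,0,0,8.5],[0,0,2,0,0,0,8.5],[0,0,1.1,0,0,0,8.5]]'; python3 plan.py .541 -.0815 .021 168.5 1
```

```text
clock: 4.0
tcp_pos: [0.5395, -0.085, 0.0237]
orientation: [-0.0, 0.104, 0.995, -0.0]
wrist_force: [-0.0, -0.2, 0.7]
finger_gap: 0.0852
from [ 0.5395 -0.085   0.0237] heading 168.07 tilt [-0.0009  0.    ] F [-0.01 -0.19  0.71] t 4.0 gap 0.0852
-0.07 0.37 0.27 | -0.01 -0.05 -0.43
```

```bash
python3 -m inch '[[0,0.3,0.2,0,0,-0.4,8.5],[0,0,0,0,0,0,5],[0,0,0,0,0,0,3],[0,0,0,0,0,0,1.5],[0,0,0,0,0,0,1.5]]' 90;python3 -m inch '[[0,0,0,0,0,0,1],[0,0,0,0,0,0,1],[0,0,0,0,0,0,1],[0,0,0,0,0,0,1]]'; python3 plan.py .541 -.0815 .021 168.5 1
```

```text
clock: 4.5
tcp_pos: [0.5419, -0.0814, 0.0231]
orientation: [0.001, 0.099, 0.995, -0.0]
wrist_force: [-0.1, 0.5, 0.1]
finger_gap: 0.0281
clock: 4.9
tcp_pos: [0.542, -0.0814, 0.0233]
orientation: [0.001, 0.099, 0.995, -0.0]
wrist_force: [-1.0, -0.3, 6.0]
finger_gap: 0.0209
from [ 0.542  -0.0814  0.0233] heading 168.63 tilt [ 0.0016 -0.0006] F [-1.03 -0.26  6.  ] t 4.9 gap 0.0209
0.1 -0.03 0.23 | -0.02 0.1 0.13
```

```bash
python3 -m inch '[[0,0,-0.8,0,0,0,1],[0,0,-1.5,0,0,0,1],[0,0,-1.7,0,0,0,1],[0,0,-1.7,0,0,0,1],[0,0,-1.5,0,0,0,1]]';python3 -m inch '[[0,0,-0.7,0,0,0,1],[0,0,0,0,0,0,1],[0,0,0,0,0,0,1]]'
python3 - <<'E'
from h import *
s=get_state();p=vision.read_camera("wrist");cv2.imwrite("pics/w2.png",p["pixels"][:,:,::-1])
p=vision.read_camera("scene");cv2.imwrite("pics/s2.png",p["pixels"][:,:,::-1])
T=camT(p);C=cloud(p,T);z=C[...,2]
m=(z>.055)&(z<.12)&(p["pixels"].min(2)>170)&(abs(C[...,0]-.61)<.1)&(abs(C[...,1]+.1)<.1)
P=C[m];c=P.mean(0);u,_,v=np.linalg.svd(P-c);print(len(P),c,v[2])
E
python3 plan.py .541 -.0815 .098 168.5 1
```

```text
clock: 5.4
tcp_pos: [0.5402, -0.0808, 0.0942]
orientation: [-0.001, 0.099, 0.995, 0.0]
wrist_force: [0.8, -0.5, -6.1]
finger_gap: 0.0209
clock: 5.7
tcp_pos: [0.5406, -0.081, 0.1004]
orientation: [-0.001, 0.099, 0.995, 0.0]
wrist_force: [-0.1, 0.0, -6.3]
finger_gap: 0.0208
0 [nan nan nan] [0. 0. 1.]
from [ 0.5404 -0.0809  0.1001] heading 168.61 tilt [-0.0023  0.0006] F [ 0.74  0.01 -5.22] t 5.8 gap 0.0205
-0.08 -0.04 0.21 | 0.01 -0.13 0.11<stdin>:6: RuntimeWarning: Mean of empty slice.
  ret = um.true_divide(
```

View pics/s2.png

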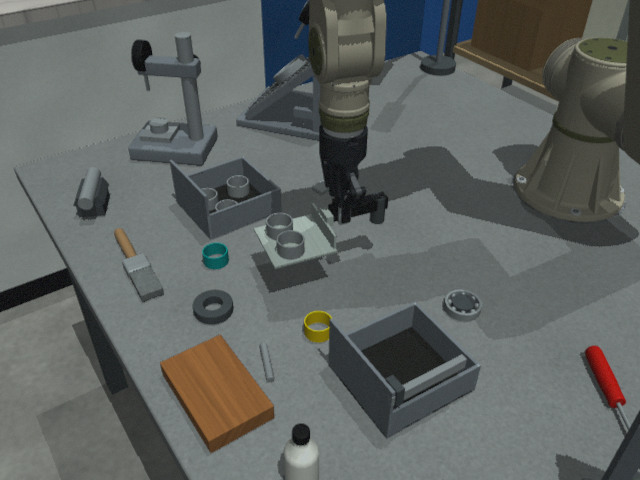

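View pics/w2.png

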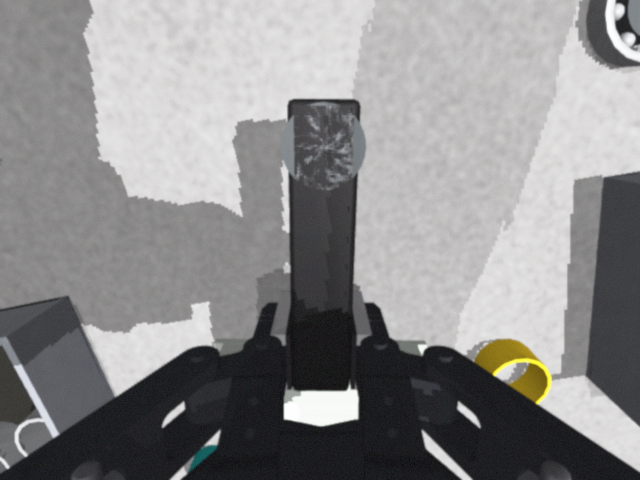

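Lifted. In the scene picture both rings are on the blade at (279,226) and (290,243). I measure the blade's tilt before carrying it.

```bash
cat > blade.py <<'E'
from h import *
import sys
def blade(cx,cy,z0,show=None):
    out=[]
    for n in("scene","top"):
        p=vision.read_camera(n);T=camT(p);C=cloud(p,T);z=C[...,2]
        if show: cv2.imwrite(f"pics/{show}_{n}.png",p["pixels"][:,:,::-1])
        px=p["pixels"].astype(int)
        m=(abs(z-z0)<.012)&(px.min(2)>120)&(np.hypot(C[...,0]-cx,C[...,1]-cy)<.085)
        P=C[m]
        if len(P)<50: print(n,"few",len(P)); continue
        c=P.mean(0);
        for _ in range(3):
            v=np.linalg.svd(P-c,full_matrices=False)[2][2]; r=(P-c)@v; k=abs(r)<.004; P=P[k]; c=P.mean(0)
        v=v*np.sign(v[2]);print(n,len(P),"c",c.round(4),"normal",v.round(4),"z at centre",(c[2]-(v[0]*(cx-c[0])+v[1]*(cy-c[1]))/v[2]).round(4),cv2.minAreaRect((P[:,:2]*1000).astype(np.float32)))
        for l in("ring_a_mid",):
            for r in tip_of(p,l)[:4]: print("  ring",round(r["confidence"],2),np.round(r["location"]),atz(p,r["location"],z0+.013,T)[0].round(4))
if __name__=="__main__": blade(*map(float,sys.argv[1:4]),*(sys.argv[4:]))
E
python3 blade.py .624 -.098 .081 L
```

```text
scene 1447 c [ 0.6227 -0.0918  0.0805] normal [ 0.0032 -0.0014  1.    ] z at centre 0.0805 ((625.4560546875, -100.11644744873047), (115.70909118652344, 108.24659729003906), 78.1783676147461)
  ring 0.56 [278. 224.] [ 0.6345 -0.1334  0.094 ]
top few 0
```

```bash
python3 plan.py .521 .183 .098 177 15
```

```text
from [ 0.5408 -0.081   0.1005] heading 168.62 tilt [-0.0015  0.0004] F [-0.33  0.69 -6.21] t 5.95 gap 0.0207
0.48 1.7 0.02 | 0.0 -0.01 -0.56
0.46 1.7 0.02 | 0.0 -0.01 -0.56
0.44 1.71 0.02 | 0.0 -0.01 -0.56
0.43 1.71 0.02 | 0.0 -0.01 -0.56
0.41 1.72 0.02 | 0.0 -0.01 -0.56
0.39 1.72 0.02 | 0.0 -0.01 -0.56
0.38 1.72 0.02 | 0.0 -0.01 -0.56
0.36 1.73 0.02 | 0.0 -0.01 -0.56
0.34 1.73 0.02 | 0.0 -0.01 -0.56
0.33 1.73 0.02 | 0.0 -0.01 -0.56
0.31 1.74 0.02 | 0.0 -0.01 -0.56
0.29 1.74 0.02 | 0.0 -0.01 -0.56
0.27 1.74 0.02 | 0.0 -0.01 -0.56
0.26 1.75 0.02 | 0.0 -0.01 -0.56
0.24 1.75 0.02 | 0.0 -0.01 -0.56
```

```bash
python3 -m inch '[[0.2,0.6,0,0,0,-0.3,1],[0.4,1.2,0,0,0,-0.6,1],[0.5,1.7,0,0,0,-0.7,1],[0.5,1.9,0,0,0,-0.8,1],[0.5,1.9,0,0,0,-0.8,1]]'
python3 -m inch '[[0.5,1.9,0,0,0,-0.8,1],[0.5,1.9,0,0,0,-0.8,1],[0.5,1.9,0,0,0,-0.8,1],[0.4,1.8,0,0,0,-0.8,1],[0.3,1.8,0,0,0,-0.8,1]]';  python3 plan.py .521 .183 .098 177 6
```

```text
clock: 6.45
tcp_pos: [0.5329, -0.004, 0.1012]
orientation: [-0.0, 0.071, 0.997, 0.0]
wrist_force: [-0.0, 0.3, -5.3]
finger_gap: 0.0206
clock: 6.95
tcp_pos: [0.5214, 0.0912, 0.1013]
orientation: [-0.0, 0.036, 0.999, 0.0]
wrist_force: [0.8, 0.3, -6.7]
finger_gap: 0.0202
from [0.5214 0.0912 0.1013] heading 175.93 tilt [-0.0004  0.0003] F [ 0.79  0.31 -6.69] t 6.95 gap 0.0202
0.12 1.53 0.06 | 0.0 -0.0 -0.18
0.11 1.53 0.06 | 0.0 -0.0 -0.18
0.11 1.53 0.06 | 0.0 -0.0 -0.18
0.1 1.53 0.06 | 0.0 -0.0 -0.18
0.1 1.53 0.06 | 0.0 -0.0 -0.18
0.09 1.53 0.06 | 0.0 -0.0 -0.18
```

```bash
python3 -m inch '[[0.1,1.9,0,0,0,-0.3,1],[0.1,1.8,0,0,0,-0.3,1],[0.1,1.7,0,0,0,-0.3,1],[0.1,1.5,0,0,0,-0.2,1],[0.1,1,0,0,0,0,1]]'
python3 -m inch '[[0.1,0.6,0,0,0,0,1],[0,0.2,0,0,0,0,1],[0,0,0,0,0,0,1],[0,0,0,0,0,0,1]]';  python3 plan.py .521 .183 .0875 177 3
python3 blade.py .605 .178 .081 B
python3 - <<'E'
import cv2
im=cv2.imread("pics/B_top.png");cv2.imwrite("pics/B_top_c.png",cv2.resize(im[150:330,90:290],None,fx=3.5,fy=3.3,interpolation=cv2.INTER_CUBIC))
im=cv2.imread("pics/B_scene.png");cv2.imwrite("pics/B_scene_c.png",cv2.resize(im[240:460,260:520],None,fx=3,fy=2.7,interpolation=cv2.INTER_CUBIC))
E
```

```text
clock: 7.45
tcp_pos: [0.5219, 0.1702, 0.1013]
orientation: [-0.0, 0.026, 1.0, 0.0]
wrist_force: [-0.0, -0.5, -5.9]
finger_gap: 0.021
clock: 7.85
tcp_pos: [0.5218, 0.176, 0.1012]
orientation: [-0.0, 0.027, 1.0, -0.0]
wrist_force: [-0.5, -0.0, -6.9]
finger_gap: 0.0207
from [0.5218 0.176  0.1012] heading 176.88 tilt [-0.     -0.0004] F [-0.54 -0.04 -6.86] t 7.85 gap 0.0207
0.04 0.23 0.46 | -0.01 -0.0 -0.04
0.04 0.23 0.46 | -0.01 -0.0 -0.04
0.04 0.23 0.46 | -0.01 -0.0 -0.04
scene 2483 c [0.6063 0.1752 0.0814] normal [1.1e-03 8.0e-04 1.0e+00] z at centre 0.0814 ((607.8564453125, 169.3477783203125), (111.90906524658203, 111.1063461303711), 86.51436614990234)
  ring 0.75 [382. 317.] [0.625 0.138 0.094]
top 2787 c [0.6067 0.1627 0.0823] normal [3.9e-03 3.0e-04 1.0e+00] z at centre 0.0823 ((608.79248046875, 169.58694458007812), (110.29286193847656, 105.93202209472656), 86.60955047607422)
  ring 0.72 [199. 226.] [0.6219 0.1378 0.094 ]
```

View pics/B_scene_c.png

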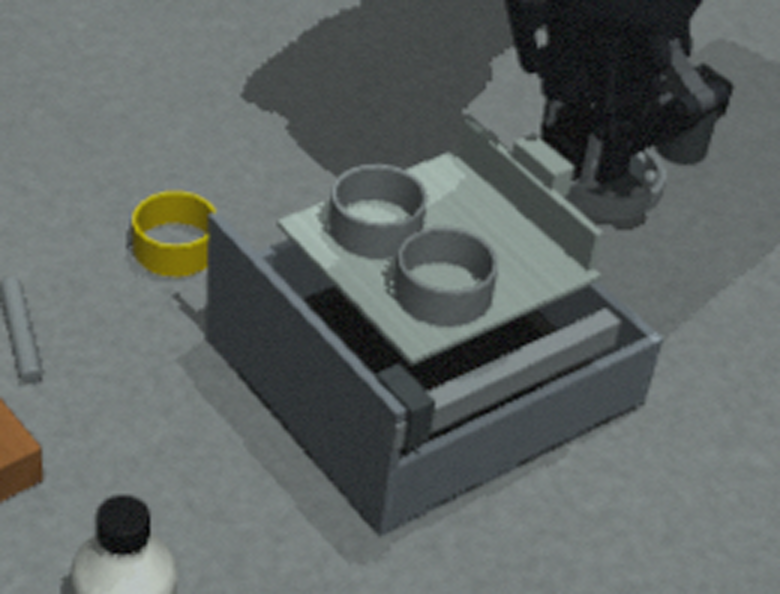

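View pics/B_top_c.png

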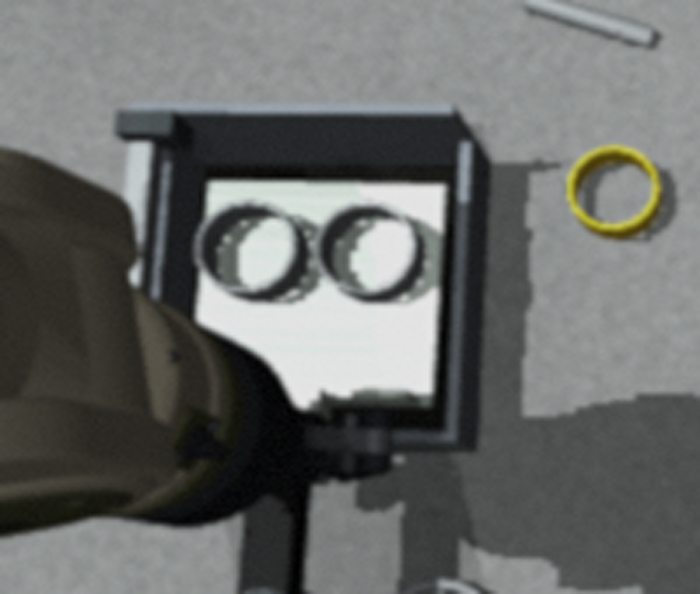

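Both rings are on the blade over the bar box, and the blade is level to 0.2°. Its centre is at about box (-8,-13) mm. I descend to slot height next.

```bash
python3 -m inch '[[0.1,0,0.4,0,0,0,1],[0.1,0,0.5,0,0,0,1],[0,0,0.4,0,0,0,1],[0,0,0.1,0,0,0,1],[0,0,0,0,0,0,1]]'
python3 -m inch '[[0,0.5,0,0,0,0,1],[0,0.9,0,0,0,0,1],[0,0.9,0,0,0,0,1],[0,0.7,0,0,0,0,1],[0,0.3,0,0,0,0,1]]'
python3 -m inch '[[0,0,0,0,0,0,1],[0,0,0,0,0,0,1]]'; python3 plan.py .521 .21 .0785 177 1
python3 blade.py .605 .202 .068 D
python3 - <<'E'
import cv2
im=cv2.imread("pics/D_scene.png");cv2.imwrite("pics/D_scene_c.png",cv2.resize(im[260:440,310:500],None,fx=4,fy=3.3,interpolation=cv2.INTER_CUBIC))
E
```

```text
clock: 8.55
tcp_pos: [0.5195, 0.1766, 0.0868]
orientation: [-0.0, 0.027, 1.0, -0.0]
wrist_force: [-0.2, 0.4, -5.2]
finger_gap: 0.0207
clock: 9.05
tcp_pos: [0.5216, 0.2108, 0.0873]
orientation: [0.0, 0.026, 1.0, 0.0]
wrist_force: [-0.3, -0.2, -6.5]
finger_gap: 0.0206
clock: 9.25
tcp_pos: [0.5214, 0.2097, 0.0872]
orientation: [-0.0, 0.027, 1.0, -0.0]
wrist_force: [0.4, 0.2, -6.2]
finger_gap: 0.0207
from [0.5214 0.2097 0.0872] heading 176.94 tilt [-0.0002 -0.0003] F [ 0.36  0.16 -6.19] t 9.25 gap 0.0207
0.04 0.03 0.87 | -0.02 -0.01 -0.06
scene 1972 c [0.6038 0.1964 0.0673] normal [ 0.0012 -0.0017  1.    ] z at centre 0.0673 ((607.1565551757812, 203.39736938476562), (111.98845672607422, 110.80908203125), 86.76760864257812)
  ring 0.67 [399. 334.] [0.6169 0.1686 0.081 ]
top 2473 c [0.6032 0.1917 0.0683] normal [ 4.e-03 -1.e-04  1.e+00] z at centre 0.0683 ((607.7295532226562, 197.97494506835938), (99.93643951416016, 106.16653442382812), 86.19158935546875)
  ring 0.85 [177. 227.] [0.6252 0.1756 0.081 ]
```

View pics/D_scene_c.png

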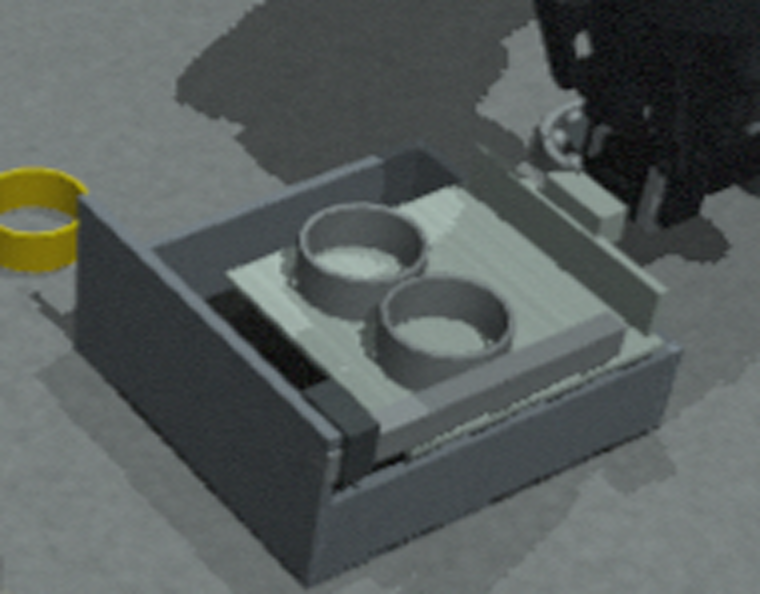

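The blade edge is in the slot under the bar, and the back plate is clear of the bar's free end. I press down in small steps.

```bash
python3 -m inch '[[0,0.2,0.3,0,0,0,1],[0,0.2,0.3,0,0,0,1],[0,0,0.1,0,0,0,1],[0,0,0,0,0,0,1]]'
python3 -m inch '[[0,0,0.1,0,0,0,1],[0,0,0,0,0,0,1]]'
python3 -m inch '[[0,0,0.1,0,0,0,1],[0,0,0,0,0,0,1]]'
```

```text
clock: 9.85
tcp_pos: [0.5214, 0.2136, 0.0798]
orientation: [-0.0, 0.027, 1.0, -0.0]
wrist_force: [-0.2, -0.6, -6.1]
finger_gap: 0.0204
clock: 10.05
tcp_pos: [0.5217, 0.2136, 0.0792]
orientation: [-0.0, 0.027, 1.0, -0.0]
wrist_force: [-0.2, 0.2, -6.4]
finger_gap: 0.0207
clock: 10.25
tcp_pos: [0.5219, 0.2136, 0.0783]
orientation: [0.0, 0.027, 1.0, 0.0]
wrist_force: [-0.6, -0.2, -5.1]
finger_gap: 0.0209
```

```bash
python3 -m inch '[[0,0,0.1,0,0,0,1],[0,0,0,0,0,0,1]]'
python3 -m inch '[[0,0,0.1,0,0,0,1],[0,0,0,0,0,0,1]]'
```

```text
clock: 10.45
tcp_pos: [0.5219, 0.2135, 0.078]
orientation: [0.0, 0.027, 1.0, 0.0]
wrist_force: [-1.7, -1.6, -0.1]
finger_gap: 0.0205
clock: 10.65
tcp_pos: [0.5218, 0.2134, 0.0777]
orientation: [0.001, 0.027, 1.0, -0.0]
wrist_force: [-5.7, -3.2, 7.3]
finger_gap: 0.0206
```

Contact shows about 13 N up against the 6 N weight. I hold briefly, ease off slightly, then slide out.

```bash
python3 -m inch '[[0,0,0,0,0,0,1],[0,0,-0.1,0,0,0,1],[0,0.3,0,0,0,0,1],[0,0.5,0,0,0,0,1],[0,0.5,0,0,0,0,1]]'
python3 -m inch '[[0,0.6,0,0,0,0,1],[0,0.6,0,0,0,0,1],[0,0.6,0,0,0,0,1],[0,0.6,0,0,0,0,1],[0,0.6,0,0,0,0,1]]'
python3 plan.py .5217 .32 .078 177 10;python3 blade.py .605 .245 .06 E
python3 - <<'E'
import cv2
im=cv2.imread("pics/E_scene.png");cv2.imwrite("pics/E_scene_c.png",cv2.resize(im[260:440,310:500],None,fx=4,fy=3.3,interpolation=cv2.INTER_CUBIC))
E
```

```text
clock: 11.15
tcp_pos: [0.5237, 0.2252, 0.078]
orientation: [0.001, 0.028, 1.0, -0.001]
wrist_force: [-0.2, -5.7, 3.7]
finger_gap: 0.0205
clock: 11.65
tcp_pos: [0.5256, 0.2555, 0.078]
orientation: [0.001, 0.028, 1.0, -0.001]
wrist_force: [-0.4, -5.2, 2.6]
finger_gap: 0.0204
from [0.5256 0.2555 0.078 ] heading 176.81 tilt [ 0.0029 -0.0026] F [-0.4  -5.16  2.58] t 11.65 gap 0.0204
0.07 0.64 -0.0 | -0.01 0.02 -0.02
0.07 0.64 -0.0 | -0.01 0.02 -0.02
0.07 0.64 -0.0 | -0.01 0.02 -0.02
0.07 0.64 -0.0 | -0.01 0.02 -0.02
0.07 0.64 -0.0 | -0.01 0.02 -0.02
0.07 0.64 -0.0 | -0.01 0.02 -0.02
0.07 0.64 -0.0 | -0.01 0.02 -0.02
0.07 0.64 -0.0 | -0.01 0.02 -0.02
0.07 0.64 -0.0 | -0.01 0.02 -0.02
0.07 0.64 -0.0 | -0.01 0.02 -0.02
scene 3180 c [0.6137 0.2623 0.0588] normal [-0.0087  0.0049  1.    ] z at centre 0.0589 ((611.31884765625, 247.08799743652344), (115.10234832763672, 110.70140075683594), 86.83025360107422)
  ring 0.74 [393. 349.] [0.6373 0.1807 0.073 ]
top 2504 c [0.6101 0.2502 0.0598] normal [-0.0035 -0.0015  1.    ] z at centre 0.0598 ((612.0507202148438, 243.86721801757812), (124.56290435791016, 105.34086608886719), 86.28658294677734)
  ring 0.58 [189. 236.] [0.6098 0.1584 0.073 ]
  ring 0.47 [131. 222.] [0.6391 0.2536 0.073 ]
```

View pics/E_scene_c.png

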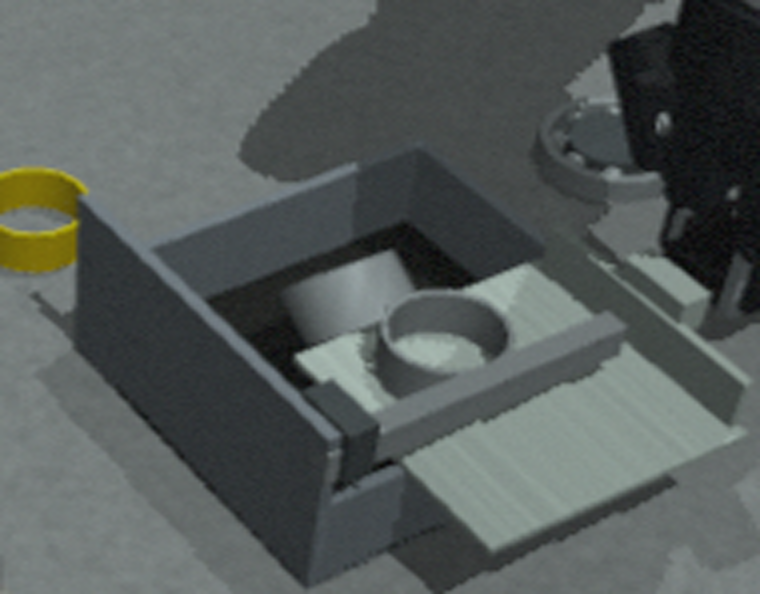

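Ring a has already dropped into the box, and ring b is held at the bar with the blade level. I continue with a slight x correction.

```bash
python3 -m inch '[[0.1,0.6,0,0,0,0,1],[0.1,0.6,0,0,0,0,1],[0.1,0.6,0,0,0,0,1],[0,0.6,0,0,0,0,1],[0,0.6,0,0,0,0,1]]'
python3 -m inch '[[0,0.6,0,0,0,0,1],[0,0.6,0,0,0,0,1],[0,0.6,0,0,0,0,1],[0,0.6,0,0,0,0,1],[0,0.6,0,0,0,0,1]]'
python3 -m inch '[[0,0.7,0,0,0,0,1],[0,0.8,0,0,0,0,1],[0,0.8,-0.1,0,0,0,1],[0,0.6,-0.2,0,0,0,1],[0,0,0,0,0,0,1]]'
python3 plan.py .5217 .345 .08 177 2;python3 blade.py .605 .34 .06 F
python3 - <<'E'
import cv2
im=cv2.imread("pics/F_scene.png");cv2.imwrite("pics/F_scene_c.png",cv2.resize(im[260:460,310:550],None,fx=3.2,fy=2.9,interpolation=cv2.INTER_CUBIC))
E
```

```text
clock: 12.35
tcp_pos: [0.5233, 0.2855, 0.0778]
orientation: [0.001, 0.028, 1.0, -0.001]
wrist_force: [0.8, -5.5, 4.1]
finger_gap: 0.0205
clock: 12.85
tcp_pos: [0.5247, 0.3165, 0.0775]
orientation: [0.0, 0.027, 1.0, -0.001]
wrist_force: [-0.4, -5.2, 4.7]
finger_gap: 0.0206
clock: 13.35
tcp_pos: [0.5257, 0.3469, 0.0801]
orientation: [-0.0, 0.026, 1.0, 0.0]
wrist_force: [0.4, -0.1, -4.3]
finger_gap: 0.0207
from [0.5257 0.3469 0.0801] heading 177.01 tilt [-0.0002  0.0006] F [ 0.43 -0.1  -4.32] t 13.35 gap 0.0207
0.2 -0.11 0.0 | 0.02 -0.01 0.0
0.2 -0.11 0.0 | 0.02 -0.01 0.0
scene 6052 c [0.6149 0.3431 0.0602] normal [-8.e-04  5.e-04  1.e+00] z at centre 0.0601 ((611.166748046875, 340.6838073730469), (111.52813720703125, 110.0384292602539), 86.91995239257812)
  ring 0.85 [391. 363.] [0.6556 0.1986 0.073 ]
  ring 0.53 [421. 383.] [0.6451 0.2475 0.073 ]
top 4101 c [0.613  0.339  0.0612] normal [ 3.e-03 -5.e-04  1.e+00] z at centre 0.0612 ((612.9877319335938, 340.0913391113281), (112.44522857666016, 105.09161376953125), 86.49897003173828)
  ring 0.63 [186. 234.] [0.6144 0.164  0.073 ]
```

View pics/F_scene_c.png

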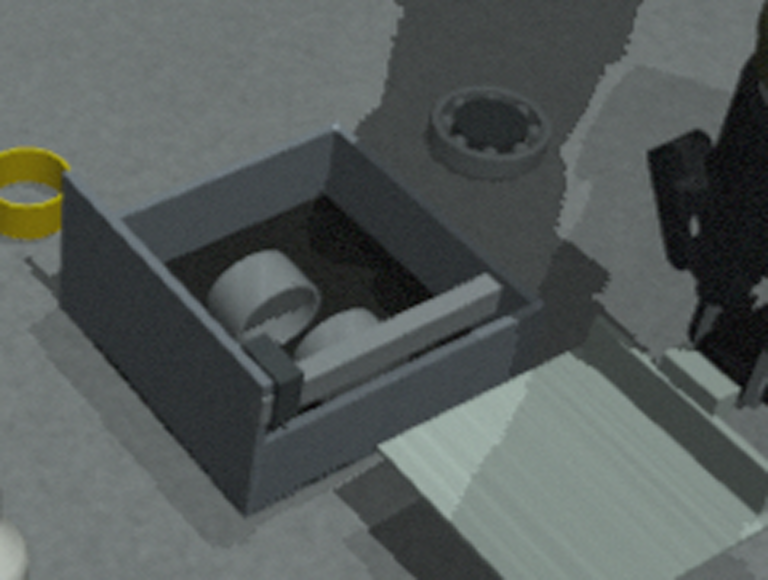

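View pics/F_top.png

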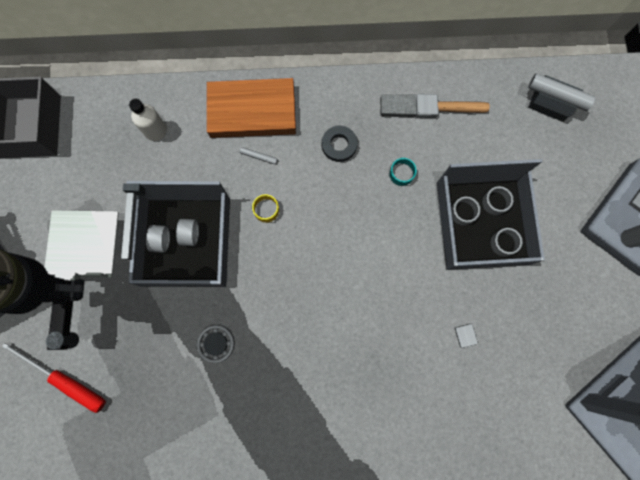

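Run:
```python
import numpy as np
C=np.load("top.npz")["C"]; 
m=(C[...,2]>.012)&(C[...,0]>.40)&(C[...,0]<.68)&(C[...,1]>.28)&(C[...,1]<.5)
P=C[m]
for x in np.arange(.40,.68,.02):
    k=abs(P[:,0]-x)<.01
    if k.any(): print(round(x,2),k.sum(),"min y",P[k][:,1].min().round(3),"maxz",P[k][:,2].max().round(3))
```

```text
0.4 87 min y 0.381 maxz 0.028
0.42 82 min y 0.41 maxz 0.019
0.44 89 min y 0.443 maxz 0.02
0.46 14 min y 0.474 maxz 0.016
0.5 16 min y 0.483 maxz 0.021
0.52 199 min y 0.457 maxz 0.055
0.54 312 min y 0.445 maxz 0.066
0.56 257 min y 0.452 maxz 0.025
0.58 172 min y 0.467 maxz 0.024
0.6 80 min y 0.481 maxz 0.025
0.62 7 min y 0.495 maxz 0.021
```

The pictures show both rings standing inside the bar box, at (158,239) and (187,233) in the top view. The blade is clear of the box, and the lay-down spot has about 4 cm of clearance on the left. I lower the shovel.

```bash
python3 -m inch '[[0,0,0.7,0,0,0,1],[0,0,1.3,0,0,0,1],[0,0,1.3,0,0,0,1],[0,0,1.1,0,0,0,1],[0,0,0.6,0,0,0,1]]'
python3 -m inch '[[0,0,0.3,0,0,0,1],[0,0,0.2,0,0,0,1],[0,0,0,0,0,0,1]]'
python3 plan.py .5257 .3469 .0235 177 1
```

```text
clock: 14.05
tcp_pos: [0.5246, 0.3448, 0.0279]
orientation: [-0.001, 0.027, 1.0, -0.001]
wrist_force: [-0.8, -0.1, -4.7]
finger_gap: 0.0204
clock: 14.35
tcp_pos: [0.526, 0.3456, 0.0253]
orientation: [0.0, 0.027, 1.0, 0.0]
wrist_force: [0.1, 0.7, -5.2]
finger_gap: 0.0205
from [0.526  0.3456 0.0253] heading 176.92 tilt [0.0002 0.    ] F [ 0.09  0.72 -5.22] t 14.35 gap 0.0205
0.04 0.13 0.18 | 0.0 0.01 -0.08
```

```bash
python3 -m inch '[[0,0,0.1,0,0,0,1],[0,0,0.1,0,0,0,1],[0,0,0,0,0,0,1]]'
python3 -m inch '[[0,0,0.1,0,0,0,1],[0,0,0,0,0,0,1]]'
```

```text
clock: 14.65
tcp_pos: [0.526, 0.3456, 0.0234]
orientation: [0.0, 0.027, 1.0, 0.0]
wrist_force: [-0.2, 0.6, -3.9]
finger_gap: 0.0207
clock: 14.85
tcp_pos: [0.526, 0.3456, 0.0233]
orientation: [0.0, 0.027, 1.0, 0.0]
wrist_force: [-2.4, -1.4, 3.4]
finger_gap: 0.0206
```

On the bench (upward contact force). I release and rise.

```bash
python3 -m inch '[[0,0,0,0,0,0,2.6],[0,0,0,0,0,0,3.5],[0,0,0,0,0,0,5],[0,0,0,0,0,0,6.5],[0,0,0,0,0,0,7.5]]' 20
python3 -m inch '[[0,0,0,0,0,0,7.5],[0,0,0,0,0,0,7.5],[0,0,-1.5,0,0,0,7.5],[0,0,-3,0,0,0,7.5],[0,0,-4,0,0,0,7.5]]'
python3 -m inch '[[0,0,-4,0,0,0,7.5],[0,0,-4,0,0,0,7.5],[0,0,-3,0,0,0,7.5],[0,0,0,0,0,0,7.5],[0,0,0,0,0,0,7.5]]'
python3 - <<'E'
from h import *
np.set_printoptions(precision=4,suppress=True)
s=get_state();print(s["clock"],s["tcp_pos"],s["wrist_force"])
for n in("scene","top","wrist"):
    p=vision.read_camera(n);T=camT(p,s);C=cloud(p,T);z=C[...,2]
    cv2.imwrite(f"pics/G_{n}.png",p["pixels"][:,:,::-1])
    for l,zz in(("shovel_grip",.04),("ring_a_mid",.028)):
        for r in tip_of(p,l)[:3]: print(n,l,round(r["confidence"],2),np.round(r["location"]),atz(p,r["location"],zz,T)[0])
    m=(z>-.01)&(z<.015)&(p["pixels"].min(2)>140)&(np.hypot(C[...,0]-.61,C[...,1]-.34)<.08)
    P=C[m]
    if len(P)>100:
        A=np.c_[P[:,:2]-P[:,:2].mean(0),np.ones(len(P))];print(n,"blade plane slope,z",np.linalg.lstsq(A,P[:,2],rcond=None)[0])
    if n!="wrist":
        b=(P0:=C.reshape(-1,3));d=b[:,:2]-[.6164,.1825];xb=d@[.9985,-.0541];yb=d@[.0541,.9985]
        k=(abs(xb)<.07)&(yb>-.065)&(yb<.055)&(b[:,2]>.012);print(n,"in box max z",np.nanmax(b[k][:,2]),k.sum())
E
```

```text
clock: 15.35
tcp_pos: [0.526, 0.3456, 0.0223]
orientation: [0.0, 0.027, 1.0, 0.0]
wrist_force: [-0.8, -0.3, -0.5]
finger_gap: 0.0749
clock: 15.85
tcp_pos: [0.5243, 0.3447, 0.106]
orientation: [-0.002, 0.027, 1.0, -0.001]
wrist_force: [0.6, 0.2, -0.5]
finger_gap: 0.0749
clock: 16.35
tcp_pos: [0.5263, 0.3457, 0.2179]
orientation: [0.001, 0.027, 1.0, 0.0]
wrist_force: [0.0, 0.0, -0.2]
finger_gap: 0.0749
16.35 [0.5263 0.3457 0.2179] [ 0.0368  0.0203 -0.1835]
scene shovel_grip 0.76 [530. 404.] [0.5261 0.3404 0.04  ]
scene shovel_grip 0.61 [423. 388.] [0.6281 0.2379 0.04  ]
scene ring_a_mid 0.93 [390. 363.] [0.6302 0.1704 0.028 ]
scene ring_a_mid 0.43 [424. 385.] [0.616  0.2297 0.028 ]
scene blade plane slope,z [0.0124 0.0068 0.0036]
scene in box max z 0.102464838148283 907
top shovel_grip 0.6 [ 81. 297.] [0.5231 0.3448 0.04  ]
top ring_a_mid 0.59 [ 81. 300.] [0.5191 0.3501 0.028 ]
top ring_a_mid 0.56 [190. 232.] [0.628  0.1681 0.028 ]
top blade plane slope,z [-0.009  -0.0055  0.0042]
top in box max z 0.105682455528748 967
wrist ring_a_mid 0.67 [159. 318.] [0.6295 0.1745 0.028 ]
wrist blade plane slope,z [0.0093 0.0047 0.0043]
```

View pics/G_scene.png

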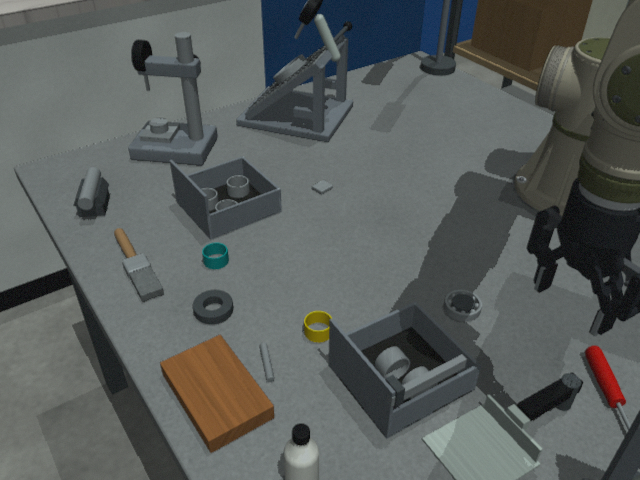

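View pics/G_wrist.png

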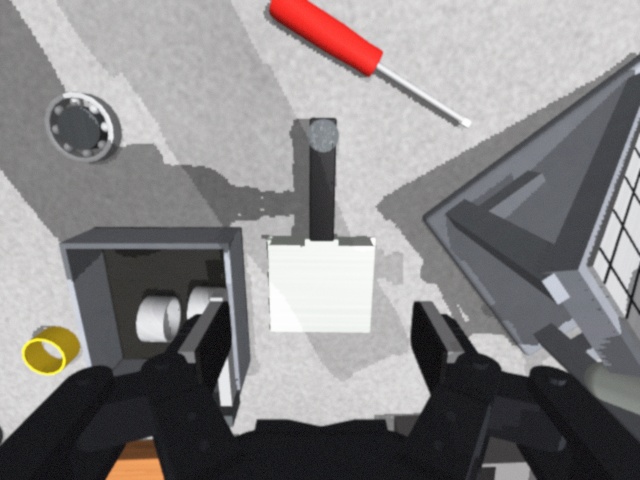

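Run:
```python
from h import *
from workcell import workorder
p=vision.read_camera("scene");C=cloud(p,camT(p)).reshape(-1,3);d=C[:,:2]-[.6164,.1825];xb=d@[.9985,-.0541];yb=d@[.0541,.9985]
k=(abs(xb)<.055)&(yb>-.06)&(yb<.05)&(C[:,2]>.015);print("ring points: max z",np.nanmax(C[k][:,2]),"x",xb[k].min(),xb[k].max(),"y",yb[k].min(),yb[k].max())
print(workorder.hand_in())
```

```text
ring points: max z 0.05268661071215741 x -0.018418389460315175 0.03704874867064634 y -0.023632688023924948 0.049478993174334455
the job is handed in; nothing more can be done
None
```

The job is done and handed in at about 16.5 s of robot time. I gripped the shovel by its handle and carried it level to the box with the scraper bar. I put the blade edge in the slot, pressed it on the rim with about 13 N and drew it out sideways. The bar scraped both rings into the box. I then laid the shovel flat beside the box, let go and raised the gripper clear.

- **Rings:** the last pictures show both rings inside the bar box, standing on edge. The highest ring point is about 52 mm above the bench, so their centres should be near 28 mm.
- **Shovel:** it lies flat on the bench, tilted less than 1° by depth, with the grip point at about (0.525, 0.343) m. The gripper is at 0.218 m and reads about 0 N.

**Errors and disagreements:**
- In the first move I typed one shift with the wrong sign; it went to the clear side and touched nothing.
- My first height check of the box gave 0.10 m, apparently because it included the back wall. The narrower check, kept away from the walls, gave the 52 mm above.
- The networks gave some wrong low-confidence detections, such as a "ring" on the shovel handle. I rejected those against the pictures.

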